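# Hold the loupe at its marked focal height over a flange nut

## Task

Stand the single flange nut that lies on the open worktop (not those in the parts bin) flange down in the middle of the round pad of the inspection stand and let go of it. Then lift the hand loupe out of its rest by the handle and hold it still and level with its lens centred over the nut, the middle of the lens rim at the height that the pointer on the stand's column marks; finish while holding it there, touching neither stand nor nut with the loupe. Do not shift the pointer, and leave the ring gauges, plug gauge and the other things alone.

Things in the scene. Friction and masses are not known exactly. Their poses are not given: they have to be found in the camera images.
- nut: bright steel hexagon flange nut, 23 mm across its round flange (the wide lower end), 12 mm high, 20 g; lies flange down on the worktop; origin at the centre of its underside, z up
- stand: fixed inspection stand: dark steel base plate 185 x 84 x 10 mm, round aluminium pedestal (36 mm across, top 30 mm above the worktop) and, 120 mm from its axis along the stand's +x, a 12 mm steel column that ends 162 mm above the worktop and carries a clamped collar with a pointer towards the pedestal; origin on the worktop under the pedestal's axis. A tall machine overhangs behind it
- pad (a point): centre of the flat top of the pedestal, 30 mm above the worktop; a scribed 26 mm circle, a little larger than the nut's flange, marks the middle
- pointer_tip (a point): tip of the thin steel pointer, 75 mm from the pedestal's axis along the stand's +x; its height marks the focal height for the middle of the lens rim and is set anew each time, 85 to 135 mm above the worktop
- collar (a joint): height setting of the collar and pointer: pointer height above the worktop = 0.085 m + value; 0 to 0.05, upward positive; held by stiff friction (6 N), not to be moved
- rest: fixed loupe rest: dark base plate 130 x 60 x 8 mm with two aluminium saddles (8 mm thick, 30 mm wide) at x = +35 and -48 mm; the handle lies on their floors, 40 mm above the worktop, between low cheeks that end at 47 mm; 75 mm of handle are free between the saddles. Origin on the worktop below the loupe's origin, x along the handle towards the lens
- loupe: hand loupe, 63 to 126 g: straight black handle (x = -65 to +45 mm, 16 mm wide in y, 14 mm high) with a steel butt cap, and a round lens in a steel rim at its end. Origin at the underside of the handle near the balance point, the place to grip it across its width (mid-height 7 mm above it); x towards the lens, z up; lies level in the rest, origin 40 mm above the worktop
- lens_center (a point): middle of the lens and of its steel rim (52 mm across, 10 mm thick), 80 mm from the loupe's origin along its +x and 7 mm above it, level with the handle's mid-height
- ring_gauge: plain steel ring gauge, 38 mm across, 12 mm high, lying on the worktop; to be left alone; origin under its centre
- plug_gauge: thread plug gauge, 98 mm long, 17 mm thick, lying on the worktop; to be left alone; origin under its centre, length along its y

How it is judged:
By the outcome, as a careful person would: the job done as asked, in the order asked, and still so for the second after the job is handed in, while the arm keeps its last pose, push and grip.
It also fails if it takes over 51 s, if anything falls off the work surface, if the arm or the gripper's body presses on something with over 40 N, if the wrist force passes 120 N, or if a joint passes its speed limit or range.

## Robot

A 7-joint arm with a two-finger parallel gripper is mounted at the origin on a cart in front of the work surface, level with it; the furniture and walls round the work are solid. World frame = base frame: x ahead of the robot, y to its left, z up, the work surface at z = 0. Lengths are in m, angles in rad, forces in N, time in s.
With the tool pointing down it reaches from about 0.4 to 0.9 m from the base axis. Payload 5.5 kg.
Tool frame: the origin (TCP) lies at the very end of the fingers, on their centre line; the grasp point (between the pads) lies 19 mm behind it (env.tcp_to_grasp is the distance from the TCP to the grasp point, in m); z points along the fingers, y is the line along which they close (so a half turn about z gives the same grasp; the last joint's range is limited). The gripper opens to 92 mm and grips with 3 to 60 N. Pads are 19 mm wide; open, the fingers measure 130 mm over their backs; the gripper's body (75 mm by 190 mm) begins 47 mm behind the grasp point.
Start: joints at [1.529, 0.501, -0.427, 1.55, 0.221, 1.138, -0.21], TCP at [0.195, -0.62, 0.227] pointing down, gripper open.
Joint ranges: [-2.88, 2.88], [-0.31, 2.03], [-1.54, 1.56], [0.2, 2.42], [-1.41, 4.55], [0.19, 2.02], [-2.57, 2.57]. Speed limits (rad/s): [2.57, 2.57, 3.14, 3.14, 3.14, 3.14, 3.14].

## Interface

Orientations are given as [roll, pitch, yaw] about the fixed x, y, z axes, in that order (R = Rz(yaw) Ry(pitch) Rx(roll)).
In Python, from rig import sensors, vision, env gives the robot as it stands.
- The arm moves only by the tool send_rows, never from a script. Its arguments are lists of equal length, an entry for each row: "translation": the shift along the tool's x, y, z in mm, a list of three; "spin": the turn about the tool's z in degrees; "fingers": the finger opening in mm, from 0 to 91.8. In form: {"translation": [[tx, ty, tz], ...], "spin": [spin, ...], "fingers": [fingers, ...]}. A call has exactly 8 rows; each row shifts and turns the commanded pose from where the row before left it, along the tool's axes as they then stand; what a row does not reach is not made up. A row lasts 1/12 s, in which the tool goes at most 41.7 mm and 7.16 degrees, less where a joint would pass 70% of its speed; a pose out of reach is approached as far as the arm can. A call with a gripper value outside its range is refused whole. The fingers move at their own pace and stop on an object; "squeeze" is the grip in N (left out, the last holds). Time passes only in rows, so rows that do not move let the fingers close, or fill a call up. It gives the time, the measured TCP pose, the force, the opening and the grip force at its end, in the units of the state.
- sensors.sense(): the state, without advancing time (a new reading comes with each control period).
- vision.get_image(name): name is "scene" or "top" or "wrist"; returns a dict with "color" (420x560x3 uint8, red, green, blue), "range_z" (420x560 float32, m along the optical axis (not along the pixel's ray), 0 where there is no reading), "vertical_fov" (degrees; the focal length in pixels is half the picture's height over the tangent of half this angle, whatever the lens; pixels are square), "cx", "cy" (the principal point, pixels), "eye" and "orientation" of the camera in the world. Camera axes: x right, y down, z forward; pixel columns grow to the right and rows downward; lengths in m; the calibration is good to about 2 mm. A picture is of the moment at which its call begins.
- env.finish_job(): hands the job in; it is judged then, once.
The state is a dict: "time_s": time; "qpos": joint angles; "qvel": joint speeds; "joint_torque": joint torques, N m; "tool_pos": TCP position; "ee_rot": TCP orientation; "ft_force": force on the tool from outside, world axes, zero at the start; "wrist_torque": the same for the moment, N m; "grip_width": opening from 0.0 (shut) to 1.0 (fully open); "gripper_force": force on a finger pad.
Only numpy, scipy, OpenCV 4.12 (cv2) and the standard library are available. Lean on these libraries where they do the work, as an engineer would, in place of code of your own. Each camera call takes 0.05 s, during which the arm holds its last target. There are 200 camera calls.

## Working session

There is one attempt and no reset: what is moved stays moved. The work goes in short steps, Python scripts to look and compute and a tool call to move; the robot and the scene stay as the last step left them, time stands still between calls to the robot, and variables do not carry over. Pictures are saved under pics/ and viewed, at most 10 in all, crops included, and the job is handed in when it is done.

Besides the shell and the picture viewer there is one more tool, called after "Request:" in YAML: its name, and indented under it one key for each argument. send_rows: Moves the arm, as the interface text tells. Its arguments: {"type":"object","properties":{"translation":{"type":"array"},"spin":{"type":"array"},"fingers":{"type":"array"},"squeeze":{"type":"number"}},"required":["translation","spin","fingers"]}

```bash
ls; mkdir -p pics
cat > h.py <<'E'
import numpy as np,cv2
from rig import sensors,vision,env
def cam(n):
    d=vision.get_image(n)
    h=d["color"].shape[0]; d["f"]=h/2/np.tan(np.radians(d["vertical_fov"])/2)
    o=np.array(d["orientation"],float)
    if o.shape==(3,):
        from scipy.spatial.transform import Rotation as R
        o=R.from_euler('xyz',o).as_matrix()
    d["R"]=o; d["eye"]=np.array(d["eye"],float); return d
def save(d,n): cv2.imwrite("pics/"+n,d["color"][:,:,::-1])
def ray(d,u,v): return d["R"]@np.array([(u-d["cx"])/d["f"],(v-d["cy"])/d["f"],1.])
def plane(d,u,v,z):
    r=ray(d,u,v); return d["eye"]+r*(z-d["eye"][2])/r[2]
def pts(d):
    v,u=np.mgrid[:420,:560]; Z=d["range_z"]
    P=np.stack([(u-d["cx"])/d["f"]*Z,(v-d["cy"])/d["f"]*Z,Z],-1)@d["R"].T+d["eye"]
    P[Z==0]=np.nan; return P
def proj(d,p):
    c=d["R"].T@(np.array(p)-d["eye"]); return d["cx"]+d["f"]*c[0]/c[2],d["cy"]+d["f"]*c[1]/c[2]
E
python3 - <<'E'
from h import *
for n in("scene","top"):
    d=cam(n);save(d,n+"0.png");print(n,d["vertical_fov"],d["eye"],d["orientation"],d["cx"],d["cy"])
print(sensors.sense())
E
```

```text
pics
scene 50.79514095470533 [ 0.23985105 -0.65744942  0.82484195] [-2.32692009  0.01152    -0.44473706] 283.60014508578024 201.6569215373023
top 51.61859682465931 [0.44714293 0.04032039 1.23281824] [-3.053701    0.00450883 -1.59436607] 274.3782115593089 209.37178669369072
{'time_s': 0.1, 'qpos': array([ 1.52920953,  0.50176353, -0.42680488,  1.55134145,  0.22077087,
        1.13833005, -0.21028592]), 'qvel': array([-0.0009225 , -0.0026827 ,  0.00066542, -0.00330152,  0.00029024,
        0.00033073,  0.00024767]), 'joint_torque': array([-1.09649185e-02, -5.67871928e+01, -5.83858922e+00, -2.79917389e+01,
       -6.89360546e-02,  2.40375783e-02,  2.89265733e-05]), 'tool_pos': array([ 0.19483345, -0.61943719,  0.2257776 ]), 'ee_rot': array([-3.13979937e+00, -8.24508925e-05,  3.04833809e-01]), 'ft_force': array([ 0.15051357, -0.42516892,  0.38534902]), 'wrist_torque': array([0.0268678 , 0.02693797, 0.01672988]), 'gripper_force': 0.0, 'grip_width': 0.9966397767051725}
```

View pics/scene0.png

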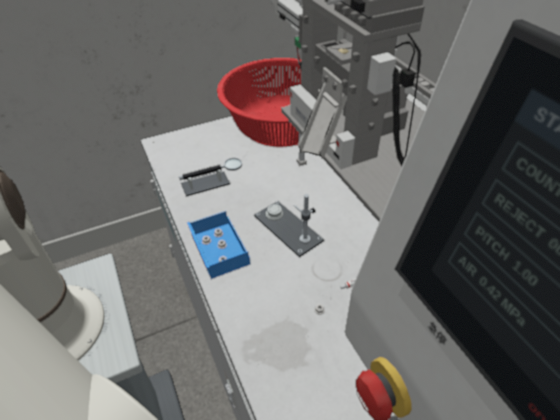

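View pics/top0.png

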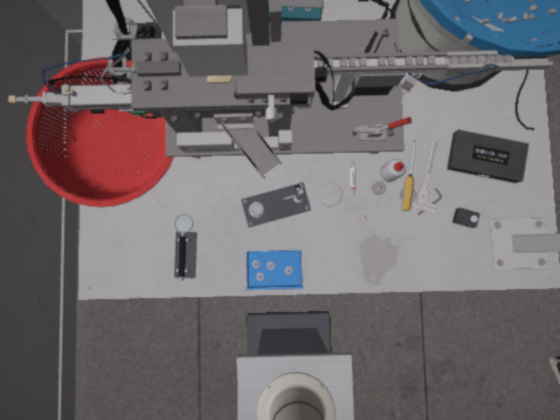

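Scene: the loose nut is at about (319,309), with the stand at (275,211)/(305,225) and the loupe at (205,172). Top: the nut is at about (364,218), the pedestal at (257,209) and the lens at (184,223). The bin nuts lie in the blue tray.

Run:
```python
from h import *
t=cam("top");s=cam("scene")
c=lambda d,x,y,w,h,k:cv2.resize(d["color"][y:y+h,x:x+w,::-1],(w*k,h*k),interpolation=cv2.INTER_CUBIC)
a=c(t,160,170,120,120,4)[:480,:480]; 
A=np.zeros((600,800,3),np.uint8)
A[:300,:400]=c(t,235,175,80,60,5);A[:300,400:]=c(t,165,205,80,60,5)   
A[300:,:400]=c(s,250,190,80,60,5);A[300:,400:]=c(s,290,270,80,60,5)
cv2.imwrite("pics/crops.png",A)
print("nut",plane(t,364,218,.012),plane(s,319,309,.006))
print("ped",plane(t,257,209,.03),plane(s,275,211,.03))
print("lens",plane(t,184,223,.047),plane(s,233,164,.047))
P=pts(t);
for u,v in((364,218),(257,209),(297,193),(184,223),(182,245),(182,260)):print(u,v,P[v,u])
P=pts(s);
for u,v in((319,309),(275,211),(307,210),(233,164)):print(u,v,P[v,u])
```

```text
nut [ 0.52440064 -0.20833904  0.012     ] [ 0.52871038 -0.20583046  0.006     ]
ped [0.55542939 0.09154396 0.03      ] [0.55940123 0.08557497 0.03      ]
lens [0.52023305 0.29133653 0.047     ] [0.52505596 0.29394468 0.047     ]
364 218 [ 0.5251934  -0.21089058 -0.00052704]
257 209 [0.55499478 0.09133837 0.03482759]
297 193 [ 0.58815271 -0.01709269  0.10517041]
184 223 [0.51994141 0.29033495 0.05173156]
182 245 [0.46029301 0.29599612 0.05212597]
182 260 [0.41987278 0.29602399 0.0529079 ]
319 309 [ 0.5276393  -0.20750504  0.00903623]
275 211 [0.55812082 0.08259774 0.03318486]
307 210 [ 0.59072231 -0.02633692  0.11845784]
233 164 [0.52435982 0.29162248 0.04889859]
```

View pics/crops.png

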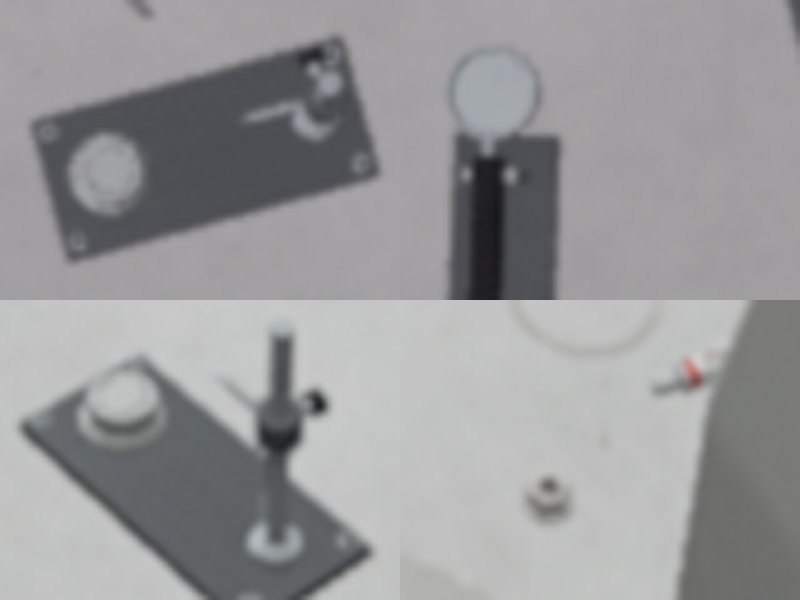

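Crops: in the top view the stand's pedestal is at about (256,209), with the column lying toward the upper right. The lens rim circle is centred near (184,223). The loose nut sits in the scene view at about (319.5,309). Next I check for obstacles and the wrist camera mount.

Run:
```python
from h import *
s=sensors.sense()
d=cam("wrist");print("wrist eye",d["eye"],d["orientation"],s["tool_pos"],s["ee_rot"],d["vertical_fov"])
for n in("top","scene"):
    P=pts(cam(n)).reshape(-1,3)
    print(n)
    for y0 in np.arange(-.7,.5,.1):
        r=[]
        for x0 in np.arange(0.2,.9,.1):
            m=(P[:,0]>=x0)&(P[:,0]<x0+.1)&(P[:,1]>=y0)&(P[:,1]<y0+.1)
            q=P[m,2]; q2=q[q>.06]
            r.append(f"{q2.min():.2f}-{q.max():.2f}" if len(q2)>3 else "    .    ")
        print(f"{y0:.1f}",*r)
```

```text
wrist eye [ 0.27236183 -0.59574971  0.38379835] [ 2.84146356e+00  1.54093980e-03 -1.26678567e+00] [ 0.19489111 -0.61963113  0.22604389] [-3.14031700e+00 -5.31056506e-05  3.04749627e-01] 68.83231900691412
top
-0.7     .         .     0.06-0.22     .         .         .         .    
-0.6 0.29-0.33     .         .         .         .     0.39-0.41 0.06-0.43
-0.5     .         .         .         .         .     0.38-0.41 0.06-0.43
-0.4     .         .         .         .     0.07-0.09 0.39-0.46 0.06-0.43
-0.3     .         .         .         .     0.06-0.18 0.17-0.41 0.17-0.43
-0.2     .         .         .         .     0.16-0.18 0.17-0.41 0.17-0.41
-0.1     .         .         .     0.09-0.17 0.10-0.56 0.17-0.56 0.17-0.56
-0.0     .         .         .     0.10-0.11 0.16-0.56 0.17-0.71 0.56-0.56
0.1     .         .         .         .     0.17-0.54 0.17-0.71     .    
0.2     .         .         .         .     0.14-0.50 0.17-0.66 0.46-0.65
0.3     .         .         .     0.13-0.15 0.13-0.18 0.17-0.54 0.20-0.54
0.4     .         .         .     0.06-0.14     .     0.37-0.46 0.11-0
[... 201 characters left out ...]
        .         .         .    
-0.4     .         .         .         .         .         .         .    
-0.3     .         .         .         .         .         .         .    
-0.2     .         .         .         .     0.16-0.18 0.18-0.41 0.40-0.41
-0.1     .         .         .     0.06-0.16 0.10-0.56 0.18-0.56 0.18-0.55
-0.0     .         .         .     0.10-0.10 0.16-0.56 0.17-0.53 0.18-0.41
0.1     .         .         .         .     0.17-0.50 0.18-0.51 0.18-0.41
0.2     .         .         .         .     0.13-0.49 0.09-0.47 0.18-0.38
0.3     .         .         .     0.13-0.14 0.06-0.18 0.06-0.44     .    
0.4     .         .         .     0.06-0.14 0.06-0.12 0.38-0.42     .
```

Request:
send_rows:
  translation:
    - [10.5, -33.4, 0]
    - [10.5, -33.4, 0]
    - [10.5, -33.4, 0]
    - [10.5, -33.4, 0]
    - [10.5, -33.4, 0]
    - [10.5, -33.4, 0]
    - [10.5, -33.4, 0]
    - [10.5, -33.4, 0]
  spin: [0, 0, 0, 0, 0, 0, 0, 0]
  fingers: [50, 50, 50, 50, 50, 50, 50, 50]
  squeeze: 15

```text
time_s: 1.02
tool_pos: [0.1949, -0.3383, 0.2267]
ee_rot: [3.141, 0.0, 0.305]
ft_force: [0.1, -0.2, 0.4]
grip_width: 0.549
gripper_force: 0.0
```

Request:
send_rows:
  translation:
    - [39, -3.4, 0]
    - [39, -3.4, 0]
    - [39, -3.4, 0]
    - [39, -3.4, 0]
    - [39, -3.4, 0]
    - [39, -3.4, 0]
    - [39, -3.4, 0]
    - [39, -3.4, 0]
  spin: [0, 0, 0, 0, 0, 0, 0, 0]
  fingers: [50, 50, 50, 50, 50, 50, 50, 50]

```text
time_s: 1.68
tool_pos: [0.4861, -0.2196, 0.2268]
ee_rot: [3.141, -0.0, 0.304]
ft_force: [-0.2, -0.8, 0.5]
grip_width: 0.547
gripper_force: 0.0
```

Request:
send_rows:
  translation:
    - [22, 0, 20]
    - [22, 0, 20]
    - [0, 0, 36]
    - [0, 0, 0]
    - [0, 0, 0]
    - [0, 0, 0]
    - [0, 0, 0]
    - [0, 0, 0]
  spin: [0, 0, 0, 0, 0, 0, 0, 0]
  fingers: [50, 50, 50, 50, 50, 50, 50, 50]

```text
time_s: 2.35
tool_pos: [0.5273, -0.2082, 0.1528]
ee_rot: [3.139, -0.002, 0.304]
ft_force: [0.2, -0.0, -0.3]
grip_width: 0.546
gripper_force: 0.0
```

Run:
```python
from h import *
d=cam("wrist");s=sensors.sense();print(s["time_s"],s["tool_pos"],s["ee_rot"],s["ft_force"])
u,v=proj(d,[.527,-.207,.006]);print(u,v)
save(d,"w1.png");np.savez("w1.npz",**{k:d[k] for k in("color","range_z","eye","R","f","cx","cy")})
P=pts(cam("top")).reshape(-1,3)
for y0 in np.arange(0,.3,.03):
    m=(P[:,1]>=y0)&(P[:,1]<y0+.03)
    print(f"{y0:.2f}",[ (f"{np.nanmin(P[m&(P[:,2]>a)&(P[:,2]<b),0]):.3f}" if (m&(P[:,2]>a)&(P[:,2]<b)&(P[:,0]>.3)).any() else '-') for a,b in((.07,.15),(.15,.25),(.25,.4),(.4,.8))])
```

```text
2.4 [ 0.52715171 -0.20815287  0.1526178 ] [ 3.13898136e+00 -1.92818451e-03  3.03697171e-01] [-0.18201428 -0.22086531  0.04296869]
278.15724416295654 199.4718162558081
0.00 ['0.054', '0.053', '0.679', '0.680']
0.03 ['0.022', '0.040', '0.664', '0.648']
0.06 ['-', '0.609', '0.630', '0.692']
0.09 ['-', '0.639', '0.639', '0.692']
0.12 ['-', '0.678', '0.673', '0.693']
0.15 ['-', '0.678', '0.684', '0.693']
0.18 ['-', '0.679', '0.685', '0.693']
0.21 ['-', '0.678', '0.680', '0.693']
0.24 ['-', '0.679', '0.679', '0.693']
0.27 ['0.681', '0.678', '0.717', '0.693']
```

View pics/w1.png

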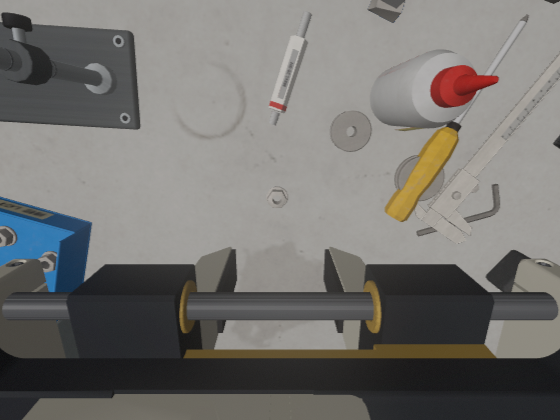

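Wrist view: the nut sits at (277,197), flange ring around the hex, between the finger tips with free space round it. The stand is at top left.

Run:
```python
from h import *
z=np.load("w1.npz");d={k:z[k] for k in z}
P=pts(d)[170:225,250:305];q=P.reshape(-1,3)
for lo in(.002,.006,.009):
    m=q[:,2]>lo; a=q[m]; print(lo,m.sum(),a.mean(0),a.min(0),a.max(0))
crop=d["color"][170:225,250:305,::-1]
big=cv2.resize(crop,(550,550),interpolation=cv2.INTER_CUBIC);cv2.imwrite("pics/nutc.png",big)
print(plane(d,277,197,.008))
print(sensors.sense()["qpos"])
for n in("top","scene"):
    Q=pts(cam(n)).reshape(-1,3);m=(Q[:,0]>.59)&(Q[:,0]<.67)&(Q[:,1]>.03)&(Q[:,1]<.14)&(Q[:,2]>.08)
    a=Q[m]
    for x0 in np.arange(.59,.67,.02):
        b=a[(a[:,0]>=x0)&(a[:,0]<x0+.02)]
        if len(b):print(n,f"{x0:.2f}",len(b),b.min(0).round(3),b.max(0).round(3))
```

```text
0.002 294 [ 0.52947467 -0.20444258  0.00864653] [ 0.51796441 -0.21554822  0.00200269] [ 0.53889874 -0.19384472  0.01294895]
0.006 208 [ 0.52852365 -0.20458105  0.01101077] [ 0.51889587 -0.2136487   0.00610648] [ 0.53704966 -0.19544474  0.01294895]
0.009 185 [ 0.52829237 -0.2046333   0.01144769] [ 0.51889587 -0.2136487   0.00922945] [ 0.53704966 -0.19544474  0.01294895]
[ 0.5296407  -0.20495139  0.008     ]
[ 0.87772162  0.50015087 -0.7081919   1.82705715  0.39315382  0.95635447
 -1.26762604]
top 0.59 3 [0.608 0.063 0.23 ] [0.61  0.068 0.237]
top 0.61 53 [0.611 0.056 0.211] [0.629 0.083 0.25 ]
top 0.63 224 [0.63  0.032 0.212] [0.65  0.099 0.552]
top 0.65 451 [0.65  0.032 0.222] [0.67  0.116 0.559]
scene 0.61 79 [0.613 0.058 0.205] [0.63  0.081 0.247]
scene 0.63 73 [0.63  0.059 0.208] [0.643 0.09  0.253]
scene 0.65 49 [0.652 0.034 0.54 ] [0.67  0.051 0.549]
```

View pics/nutc.png

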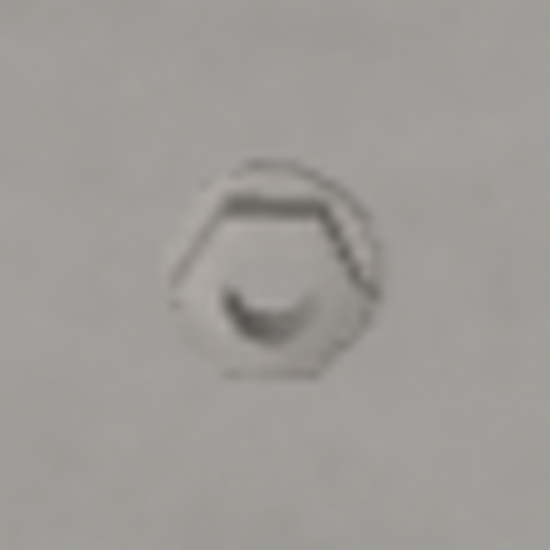

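The nut's hex has flats along the tool x line, so the grasp needs a spin of about 30°. Next I measure the gripper's outline by height, to plan clearance against the overhanging machine.

Run:
```python
from h import *
from scipy.spatial.transform import Rotation as R
s=sensors.sense();T=R.from_euler('xyz',s["ee_rot"]).as_matrix()
A=[]
for n in("top","scene"):
    d=cam(n);save(d,n+"1.png")
    q=(pts(d).reshape(-1,3)-s["tool_pos"])@T
    A.append(q[(abs(q[:,0])<.2)&(abs(q[:,1])<.2)&(q[:,2]<.0)])
for n,a in zip("ts",A):
    for h in np.arange(0,.5,.025):
        b=a[(-a[:,2]>=h)&(-a[:,2]<h+.025)]
        if len(b)>3:print(n,f"{h:.3f}",len(b),"x",np.percentile(b[:,0],[1,99]).round(3),"y",np.percentile(b[:,1],[1,99]).round(3))
```

```text
t 0.000 305 x [0.108 0.2  ] y [-0.162  0.13 ]
t 0.025 1239 x [0.13  0.199] y [-0.106  0.125]
t 0.050 225 x [0.174 0.2  ] y [-0.199  0.07 ]
t 0.075 178 x [-0.038  0.199] y [-0.197  0.082]
t 0.100 704 x [-0.037  0.182] y [-0.094  0.096]
t 0.125 117 x [-0.022  0.18 ] y [-0.05   0.117]
t 0.150 406 x [-0.038  0.034] y [-0.05  -0.014]
t 0.175 54 x [-0.032  0.03 ] y [-0.039 -0.02 ]
t 0.200 132 x [-0.035  0.032] y [-0.039 -0.018]
t 0.225 90 x [-0.028  0.023] y [-0.037 -0.026]
t 0.250 142 x [-0.021  0.199] y [-0.037  0.173]
t 0.275 53 x [-0.011  0.196] y [-0.037  0.198]
t 0.325 41 x [-0.037  0.051] y [-0.056 -0.028]
t 0.350 276 x [-0.054  0.053] y [-0.062  0.04 ]
t 0.375 1000 x [-0.057  0.055] y [-0.065  0.05 ]
t 0.400 1693 x [-0.069  0.193] y [-0.193  0.045]
t 0.425 1849 x [-0.104 -0.007] y [-0.076  0.032]
t 0.450 1613 x [-0.14  -0.047] y [-0.087  0.007]
t 0.475 1842 x [-0.172 -0.081] y [-0.098 -0.004]
s 0.000 293 x [-0.009  0.191] y [-0.085  0.043]
s 0.025 433 x [-0.009  0.199] y [-0.085  0.044]
s 0.050 150 x [-0.035  0.003] y [-0.085  0.088]
s 0.075 1075 x [-0.035  0.022] y [-0.087  0.093]
s 0.100 1687 x [-0.034  0.029] y [-0.093  0.094]
s 0.125 231 x [-0.02   0.026] y [-0.05   0.018]
s 0.150 569 x [-0.035  0.02 ] y [-0.048  0.038]
s 0.175 358 x [-0.037  0.021] y [-0.019  0.04 ]
s 0.200 616 x [-0.037  0.023] y [-0.022  0.04 ]
s 0.225 590 x [-0.036  0.018] y [-0.024  0.038]
s 0.250 656 x [-0.036  0.018] y [-0.019  0.038]
s 0.275 699 x [-0.036  0.019] y [-0.021  0.038]
s 0.300 609 x [-0.039  0.012] y [-0.021  0.046]
s 0.325 585 x [-0.058  0.027] y [0.026 0.055]
s 0.350 1265 x [-0.079  0.031] y [-0.002  0.057]
s 0.375 1916 x [-0.108  0.046] y [-0.021  0.055]
s 0.400 2225 x [-0.142  0.029] y [-0.033  0.046]
s 0.425 2574 x [-0.176 -0.016] y [-0.037  0.033]
s 0.450 2701 x [-0.198 -0.056] y [-0.037  0.009]
s 0.475 2445 x [-0.199 -0.088] y [-0.028 -0.001]
```

View pics/scene1.png

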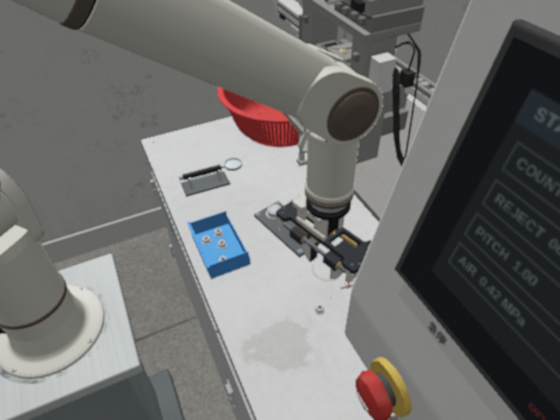

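The gripper's long body only spans TCP+66 to +125 mm, so it passes under the chute. I'll place with yaw near -45° to clear the pointer. Now I spin and descend on the nut.

Request:
send_rows:
  translation:
    - [2.3, -3, 0]
    - [0, 0, 15]
    - [0, 0, 20]
    - [0, 0, 25]
    - [0, 0, 25]
    - [0, 0, 25]
    - [0, 0, 10]
    - [0, 0, 0]
  spin: [7, 7, 7, 7, 4, 0, 0, 0]
  fingers: [40, 40, 40, 40, 40, 40, 40, 40]

```text
time_s: 3.32
tool_pos: [0.5256, -0.2027, 0.0283]
ee_rot: [-3.141, 0.005, -0.253]
ft_force: [0.1, -0.3, -0.5]
grip_width: 0.433
gripper_force: 0.0
```

Run:
```python
from h import *
d=cam("wrist");s=sensors.sense();print(s["tool_pos"],s["ee_rot"],s["qpos"])
P=pts(d).reshape(-1,3);m=(abs(P[:,0]-.5285)<.025)&(abs(P[:,1]+.2046)<.025)
for a,b in((.0015,.005),(.005,.009),(.010,.016)):
    q=P[m&(P[:,2]>a)&(P[:,2]<b)];print(a,len(q),q.mean(0),q.min(0),q.max(0))
t=s["tool_pos"];p=proj(d,[.5285,-.2046,.012]);print(p)
u,v=map(int,p);c=d["color"][max(v-50,0):v+50,u-60:u+60,::-1];cv2.imwrite("pics/n2.png",cv2.resize(c,None,fx=5,fy=5,interpolation=cv2.INTER_CUBIC))
```

```text
[ 0.52702143 -0.20303406  0.03001967] [-3.14096993e+00  2.28972122e-03 -2.52889204e-01] [ 0.69895493  0.64102752 -0.48732718  1.89081765  0.43825077  0.71911529
 -1.86605974]
0.0015 297 [ 0.53197051 -0.20573065  0.00268179] [ 0.51424805 -0.22567228  0.00150591] [ 0.55015678 -0.18777597  0.00499586]
0.005 102 [ 0.53079915 -0.20612509  0.0071055 ] [ 0.52284796 -0.21428603  0.00506207] [ 0.53750159 -0.19851397  0.00897285]
0.01 442 [ 0.52851337 -0.20517548  0.01151028] [ 0.51868234 -0.21407338  0.01000099] [ 0.53763616 -0.19628467  0.01351516]
(np.float64(282.01067010280593), np.float64(248.47858314244064))
```

View pics/n2.png

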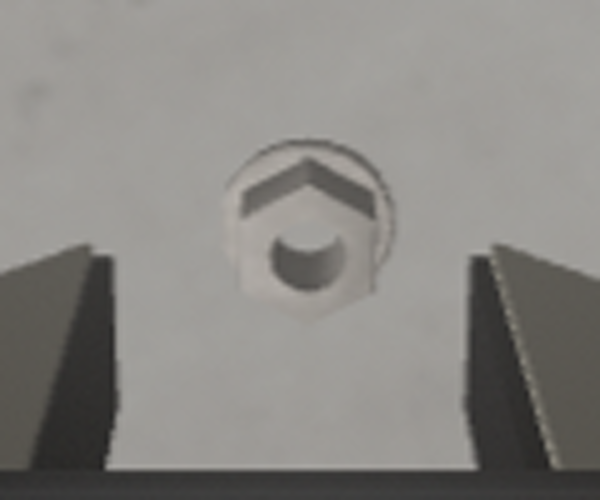

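Close view: the nut hex flats now face the fingers squarely (nut centre at 308,235 in the crop, finger gap mid at 290, i.e. about 2 mm off). I go down to 5 mm and close.

Request:
send_rows:
  translation:
    - [2, 1.7, 8]
    - [0, 0, 8]
    - [0, 0, 9]
    - [0, 0, 0]
    - [0, 0, 0]
    - [0, 0, 0]
    - [0, 0, 0]
    - [0, 0, 0]
  spin: [0, 0, 0, 0, 0, 0, 0, 0]
  fingers: [40, 40, 40, 40, 40, 40, 40, 25]

```text
time_s: 4.03
tool_pos: [0.5296, -0.2058, 0.0062]
ee_rot: [3.142, -0.001, -0.254]
ft_force: [-0.1, -0.1, -0.5]
grip_width: 0.399
gripper_force: 0.0
```

Request:
send_rows:
  translation:
    - [0, 0, 0]
    - [0, 0, 0]
    - [0, 0, 0]
    - [0, 0, 0]
    - [0, 0, 0]
    - [0, 0, 0]
    - [0, 0, 0]
    - [0, 0, 0]
  spin: [0, 0, 0, 0, 0, 0, 0, 0]
  fingers: [10, 5, 5, 5, 5, 5, 5, 5]

```text
time_s: 4.7
tool_pos: [0.5293, -0.2058, 0.0058]
ee_rot: [3.142, -0.0, -0.254]
ft_force: [-0.5, -0.7, 1.1]
grip_width: 0.2
gripper_force: 14.7
```

Request:
send_rows:
  translation:
    - [0, 0, -10]
    - [0, 0, -25]
    - [0, 0, -35]
    - [0, 0, -35]
    - [0, 0, -35]
    - [0, 0, -30]
    - [0, 0, -14]
    - [0, 0, 0]
  spin: [0, 0, 0, 0, 0, 0, 0, 0]
  fingers: [5, 5, 5, 5, 5, 5, 5, 5]

```text
time_s: 5.37
tool_pos: [0.532, -0.2063, 0.1947]
ee_rot: [3.14, -0.008, -0.253]
ft_force: [0.2, -0.2, -0.4]
grip_width: 0.198
gripper_force: 14.5
```

Request:
send_rows:
  translation:
    - [-16.4, -34, 0]
    - [-16.4, -34, 0]
    - [-16.4, -34, 0]
    - [-16.4, -34, 0]
    - [-16.4, -34, 0]
    - [-16.4, -34, 0]
    - [-16.4, -34, 0]
    - [-16.4, -34, 0]
  spin: [0, 0, 0, 0, 0, 0, 0, 0]
  fingers: [5, 5, 5, 5, 5, 5, 5, 5]

```text
time_s: 6.03
tool_pos: [0.4691, 0.0919, 0.1893]
ee_rot: [3.141, 0.001, -0.254]
ft_force: [0.5, 1.0, -0.9]
grip_width: 0.195
gripper_force: 14.5
```

Request:
send_rows:
  translation:
    - [0, 0, 0]
    - [0, 0, 0]
    - [0, 0, 0]
    - [0, 0, 0]
    - [0, 0, 0]
    - [0, 0, 0]
    - [0, 0, 0]
    - [0, 0, 0]
  spin: [6, 6, 6, 6, 6, 0, 0, 0]
  fingers: [5, 5, 5, 5, 5, 5, 5, 5]

```text
time_s: 6.7
tool_pos: [0.4678, 0.091, 0.1857]
ee_rot: [3.131, 0.005, -0.663]
ft_force: [0.7, 0.1, -0.3]
grip_width: 0.201
gripper_force: 14.5
```

Run:
```python
from h import *
d=cam("wrist");s=sensors.sense();print(s["time_s"],s["tool_pos"],s["ee_rot"],s["qpos"],s["grip_width"])
save(d,"w2.png");np.savez("w2.npz",**{k:d[k] for k in("color","range_z","eye","R","f","cx","cy")})
print(proj(d,[.557,.09,.03]),proj(d,[.577,.018,.11]))
```

```text
6.75 [0.46795427 0.0905675  0.18574791] [ 3.13166143  0.00485963 -0.66418422] [ 0.03444915  0.23422503 -0.32161088  2.00886381  0.09449662  0.92318601
 -2.57183524] 0.19639100730723724
(np.float64(223.76287140925123), np.float64(126.431253977784)) (np.float64(265.05213966945206), np.float64(38.517873498417856))
```

View pics/w2.png

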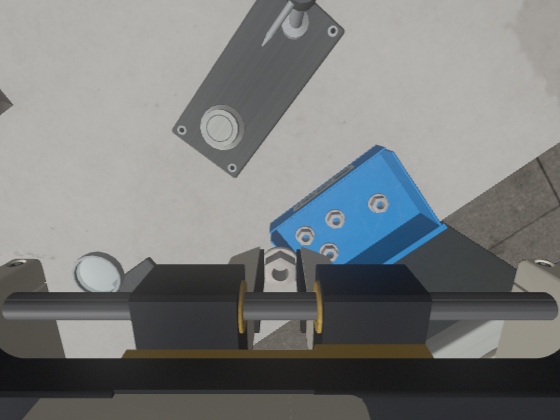

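Wrist view: the nut is held squarely at (280,268), the pad is centred at about (220,127) and the pointer tip is at about (263,46). Joint 7 is at its lower limit at this yaw, so I will use the half-turn grasp (yaw about 130°) instead. First I measure the pad.

```bash
cat > pad.py <<'E'
from h import *
def pad(d,g=(.556,.09),show=True):
    P=pts(d);m=((abs(P[...,2]-.03)<.006)&(np.hypot(P[...,0]-g[0],P[...,1]-g[1])<.03)).astype(np.uint8)
    c=max(cv2.findContours(m,0,cv2.CHAIN_APPROX_NONE)[0],key=cv2.contourArea)
    e=cv2.fitEllipse(c)
    if show:print("depthpad",P[m>0].mean(0),"ell",e,plane(d,*e[0],.03))
    return plane(d,*e[0],.03)
E
python3 - <<'E'
from pad import *
z=np.load("w2.npz");d={k:z[k] for k in z}
p=pad(d);print(plane(d,220.5,127,.03))
# base plate corner holes / column foot for axis
col=plane(d,294,28,.012);print("foot",col)
t=cam("top");pt=pad(t);s=cam("scene");ps=pad(s)
for n,dd,px in(("wrist",d,(263,46)),("top",t,(283.5,199.5)),("scene",s,(294,266/1.0-0))):
    if n=="scene":px=(250+222/5,190+78/5)
    r=ray(dd,*px);
    for Z in(.09,.1,.11,.12,.13):
        q=dd["eye"]+r*(Z-dd["eye"][2])/r[2];print(n,Z,q.round(4),np.hypot(*(q-p)[:2]).round(4))
P=pts(d);print(P[40:52,258:270,2].round(3))
E
```

```text
depthpad [0.55883006 0.09415824 0.0299531 ] ell ((219.3258056640625, 127.50995635986328), (35.202659606933594, 37.11573791503906), 146.4880828857422) [0.55891475 0.09410762 0.03      ]
[0.55856789 0.09287891 0.03      ]
foot [ 0.58534914 -0.01948356  0.012     ]Traceback (most recent call last):
  File "<stdin>", line 6, in <module>
  File "pad.py", line 4, in pad
    c=max(cv2.findContours(m,0,cv2.CHAIN_APPROX_NONE)[0],key=cv2.contourArea)
ValueError: max() iterable argument is empty
```

Request:
send_rows:
  translation:
    - [0, 0, 0]
    - [0, 0, 0]
    - [0, 0, 0]
    - [0, 0, 0]
    - [0, 0, 0]
    - [0, 0, 0]
    - [0, 0, 0]
    - [0, 0, 0]
  spin: [-7, -7, -7, -7, -7, -7, -7, -7]
  fingers: [5, 5, 5, 5, 5, 5, 5, 5]

```text
time_s: 7.47
tool_pos: [0.4685, 0.0888, 0.1859]
ee_rot: [3.14, 0.011, 0.315]
ft_force: [0.3, 0.1, 0.1]
grip_width: 0.193
gripper_force: 14.5
```

Request:
send_rows:
  translation:
    - [0, 0, 0]
    - [0, 0, 0]
    - [0, 0, 0]
    - [0, 0, 0]
    - [0, 0, 0]
    - [0, 0, 0]
    - [0, 0, 0]
    - [0, 0, 0]
  spin: [-7, -7, -7, -7, -7, -7, -7, -7]
  fingers: [5, 5, 5, 5, 5, 5, 5, 5]

```text
time_s: 8.13
tool_pos: [0.4686, 0.0888, 0.186]
ee_rot: [-3.134, 0.007, 1.292]
ft_force: [-0.7, -0.3, 0.1]
grip_width: 0.2
gripper_force: 14.5
```

Request:
send_rows:
  translation:
    - [0, 0, 0]
    - [0, 0, 0]
    - [0, 0, 0]
    - [0, 0, 0]
    - [0, 0, 0]
    - [0, 0, 0]
    - [0, 0, 0]
    - [0, 0, 0]
  spin: [-7, -7, -7, -7, -7, -7, -7, -7]
  fingers: [5, 5, 5, 5, 5, 5, 5, 5]

```text
time_s: 8.8
tool_pos: [0.4687, 0.0888, 0.1863]
ee_rot: [-3.132, -0.002, 2.269]
ft_force: [0.3, -0.1, 0.0]
grip_width: 0.195
gripper_force: 14.5
```

Request:
send_rows:
  translation:
    - [0, 0, 15]
    - [0, 0, 25]
    - [0, 0, 30]
    - [0, 0, 30]
    - [0, 0, 20]
    - [0, 0, 10]
    - [-14.5, 17, 0]
    - [-14.5, 17, 0]
  spin: [0, 0, 0, 0, 0, 0, 0, 0]
  fingers: [5, 5, 5, 5, 5, 5, 5, 5]

```text
time_s: 9.47
tool_pos: [0.5112, 0.0879, 0.0552]
ee_rot: [-3.13, -0.004, 2.265]
ft_force: [1.1, 1.1, 0.3]
grip_width: 0.193
gripper_force: 14.5
```

Request:
send_rows:
  translation:
    - [0, 0, 0]
    - [0, 0, 0]
    - [0, 0, 0]
    - [0, 0, 0]
    - [0, 0, 0]
    - [0, 0, 0]
    - [0, 0, 0]
    - [0, 0, 0]
  spin: [0, 0, 0, 0, 0, 0, 0, 0]
  fingers: [5, 5, 5, 5, 5, 5, 5, 5]

```text
time_s: 10.13
tool_pos: [0.5116, 0.0883, 0.0556]
ee_rot: [-3.131, -0.002, 2.265]
ft_force: [-0.1, -0.7, -0.7]
grip_width: 0.192
gripper_force: 14.5
```

Run:
```python
from pad import *
d=cam("wrist");s=sensors.sense();print(s["time_s"],s["tool_pos"],s["ee_rot"],s["qpos"],s["grip_width"])
save(d,"w3.png");np.savez("w3.npz",**{k:d[k] for k in("color","range_z","eye","R","f","cx","cy")})
try: pad(d)
except Exception as e: print(e)
for n in("top","scene"):
  try:pad(cam(n))
  except Exception as e: print(n,e)
```

```text
10.1833 [0.51166924 0.08834084 0.05550861] [-3.13058681e+00 -1.67226505e-03  2.26523562e+00] [ 0.29075363  0.57806597 -0.64392522  1.98505316  0.5049825   0.75303716
  0.03683889] 0.19423979896548546
depthpad [0.54949481 0.10731314 0.02858134] ell ((341.70587158203125, 258.4762878417969), (10.501190185546875, 30.838449478149414), 97.0677261352539) [0.54869849 0.10758204 0.03      ]
top max() iterable argument is empty
depthpad [0.55926111 0.09231313 0.02963979] ell ((273.8592834472656, 209.4757843017578), (10.798815727233887, 13.166696548461914), 86.26345825195312) [0.55909981 0.0919488  0.03      ]
```

View pics/w3.png

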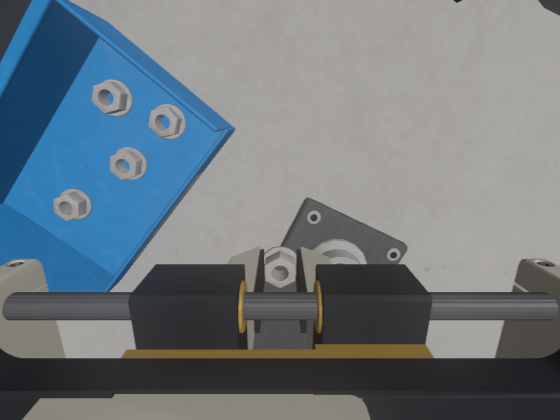

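The pad is half hidden behind the fingers at about (340,255). I refine its centre from the earlier clear wrist view.

Run:
```python
from pad import *
z=np.load("w2.npz");d={k:z[k] for k in z}
g=cv2.cvtColor(d["color"],cv2.COLOR_RGB2GRAY);c=cv2.resize(g[95:160,185:255],None,fx=8,fy=8,interpolation=cv2.INTER_CUBIC)
h=cv2.HoughCircles(c,cv2.HOUGH_GRADIENT,1,4,param1=60,param2=25,minRadius=80,maxRadius=200)
for x,y,r in h[0][:8]:
    u,v=185+(x+.5)/8-.5,95+(y+.5)/8-.5;print(u.round(2),v.round(2),"r",(r/8).round(2),plane(d,u,v,.03).round(4))
P=pts(d)
for lo,hi in((.008,.013),(.014,.026),(.027,.033)):
    m=(P[...,2]>lo)&(P[...,2]<hi)&(np.hypot(P[...,0]-.558,P[...,1]-.093)<.03);print(lo,m.sum(),P[m].mean(0))
m=(P[...,2]>.0275)&(P[...,2]<.0325)&(np.hypot(P[...,0]-.558,P[...,1]-.093)<.03)
q=P[m];print(q.min(0),q.max(0),(q.min(0)+q.max(0))/2,cv2.minEnclosingCircle(q[:,:2].astype(np.float32)))
sc=cam("scene");P=pts(sc);m=(P[...,2]>.027)&(P[...,2]<.034)&(np.hypot(P[...,0]-.558,P[...,1]-.093)<.03);q=P[m];print(len(q),cv2.minEnclosingCircle(q[:,:2].astype(np.float32)))
cv2.imwrite("pics/padc.png",c)
```

```text
223.12 126.25 r 23.08 [0.5575 0.0904 0.03  ]
218.75 128.12 r 18.58 [0.5588 0.0949 0.03  ]
218.62 127.25 r 13.3 [0.5595 0.0945 0.03  ]
217.62 128.62 r 19.45 [0.5591 0.0961 0.03  ]
218.62 128.62 r 18.44 [0.5585 0.0954 0.03  ]
220.88 129.25 r 16.29 [0.5567 0.094  0.03  ]
218.38 126.75 r 12.79 [0.56   0.0944 0.03  ]
218.25 127.75 r 12.6 [0.5594 0.0951 0.03  ]
0.008 1112 [0.55719276 0.08919323 0.00985389]
0.014 428 [0.55644316 0.08828468 0.01623062]
0.027 1065 [0.55884847 0.09427526 0.02998705]
[0.54115505 0.07698754 0.02764442] [0.57648754 0.11197126 0.03248502] [0.55882129 0.0944794  0.03006472] ((0.5589057207107544, 0.09468518197536469), 0.018066298216581345)
108 ((0.5583510398864746, 0.0953422486782074), 0.019369903951883316)
```

View pics/padc.png

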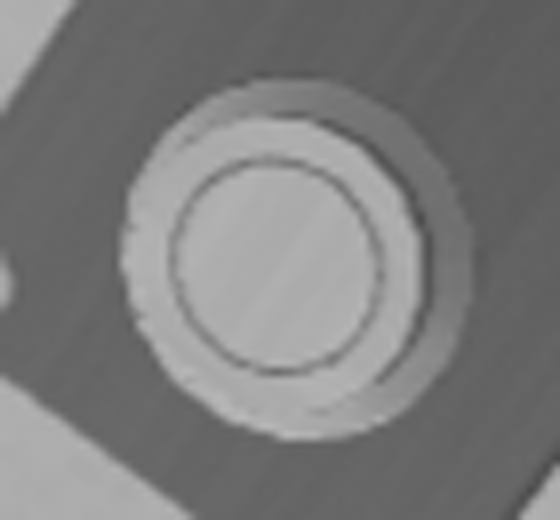

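Crop: the scribed circle is centred at (277,267), inside the brighter pad disc, giving a pad centre of about (0.5589, 0.0944). I move over it.

Request:
send_rows:
  translation:
    - [-3.7, 5.7, 2]
    - [-3.7, 5.7, 2]
    - [-3.7, 5.7, 2]
    - [-3.7, 5.7, 2]
    - [-3.7, 5.7, 0]
    - [-3.7, 5.7, 0]
    - [-3.5, 6, 0]
    - [0, 0, 0]
  spin: [0, 0, 0, 0, 0, 0, 0, 0]
  fingers: [5, 5, 5, 5, 5, 5, 5, 5]

```text
time_s: 11.0
tool_pos: [0.5609, 0.0946, 0.0471]
ee_rot: [-3.132, -0.002, 2.265]
ft_force: [1.3, -0.1, 0.1]
grip_width: 0.196
gripper_force: 14.5
```

Run:
```python
from pad import *
from scipy.spatial.transform import Rotation as R
z=np.load("w3.npz");d3={k:z[k] for k in z}
print("w3 nut",plane(d3,281,270,.0617)-[.51167,.08834,0])
d=cam("wrist");s=sensors.sense();t=s["tool_pos"];print(s["time_s"],t,s["ee_rot"],s["ft_force"],s["grip_width"])
P=pts(d);m=(abs(P[...,2]-(t[2]+.006))<.003)&(np.hypot(P[...,0]-t[0],P[...,1]-t[1])<.011);q=P[m];print("nut top rel",len(q),q.mean(0)-t)
T=R.from_euler('xyz',s["ee_rot"]).as_matrix();print("move tool",T.T@(np.array([.5589,.0944,.036])-t)*1000)
save(d,"w4.png")
```

```text
w3 nut [0.00127496 0.00022286 0.0617    ]
11.05 [0.5599633  0.09451942 0.04696935] [-3.13144074e+00 -1.85059530e-03  2.26474582e+00] [-0.22141595 -0.39264813  0.20920291] 0.1995443126692362
nut top rel 643 [ 0.00153459 -0.00077782  0.00580378]
move tool [ 0.56795727 -0.78235136 10.9789268 ]
```

Request:
send_rows:
  translation:
    - [1.7, -1.2, 0]
    - [0, 0, 4]
    - [0, 0, 4]
    - [0, 0, 1.5]
    - [0, 0, 1]
    - [0, 0, 0.5]
    - [0, 0, 0]
    - [0, 0, 0]
  spin: [0, 0, 0, 0, 0, 0, 0, 0]
  fingers: [5, 5, 5, 5, 5, 5, 5, 5]

```text
time_s: 11.72
tool_pos: [0.5571, 0.0947, 0.036]
ee_rot: [-3.131, -0.002, 2.265]
ft_force: [0.3, -0.4, 0.4]
grip_width: 0.199
gripper_force: 14.5
```

Request:
send_rows:
  translation:
    - [0, 0, 0.4]
    - [0, 0, 0.3]
    - [0, 0, 0]
    - [0, 0, 0]
    - [0, 0, 0]
    - [0, 0, 0]
    - [0, 0, 0]
    - [0, 0, 0]
  spin: [0, 0, 0, 0, 0, 0, 0, 0]
  fingers: [5, 5, 5, 5, 5, 5, 5, 5]

```text
time_s: 12.38
tool_pos: [0.5572, 0.0948, 0.0357]
ee_rot: [-3.131, -0.001, 2.265]
ft_force: [-2.1, -0.3, 5.6]
grip_width: 0.194
gripper_force: 15.2
```

Request:
send_rows:
  translation:
    - [0, 0, 0]
    - [0, 0, 0]
    - [0, 0, 0]
    - [0, 0, 0]
    - [0, 0, 0]
    - [0, 0, 0]
    - [0, 0, 0]
    - [0, 0, 0]
  spin: [0, 0, 0, 0, 0, 0, 0, 0]
  fingers: [20, 22, 26, 30, 36, 44, 44, 44]

```text
time_s: 13.05
tool_pos: [0.5569, 0.0947, 0.0352]
ee_rot: [-3.131, -0.002, 2.265]
ft_force: [-0.4, 0.3, 0.3]
grip_width: 0.474
gripper_force: 0.0
```

Run:
```python
from h import *
d=cam("wrist");s=sensors.sense();t=s["tool_pos"];print(t,s["ee_rot"],s["ft_force"],s["grip_width"])
P=pts(d);m=(P[...,2]>.0395)&(P[...,2]<.045)&(np.hypot(P[...,0]-t[0],P[...,1]-t[1])<.014);q=P[m];print(len(q),q.mean(0))
save(d,"w5.png")
```

```text
[0.55693644 0.09467415 0.03519994] [-3.13062253e+00 -1.87376042e-03  2.26492770e+00] [ 0.93464506 -0.53198201 -0.07878655] 0.4754779044147117
582 [0.55835265 0.09352014 0.0415428 ]
```

Request:
send_rows:
  translation:
    - [0, 0, -4]
    - [0, 0, -8]
    - [0, 0, -10]
    - [0, 0, 0]
    - [5, -18, 0]
    - [6, -24, 0]
    - [7, -25, 0]
    - [7, -25, 0]
  spin: [0, 0, 0, 0, 0, 0, 0, 0]
  fingers: [44, 44, 44, 44, 44, 44, 44, 44]

```text
time_s: 13.77
tool_pos: [0.4699, 0.0549, 0.0587]
ee_rot: [-3.131, -0.001, 2.265]
ft_force: [0.1, -0.7, -0.0]
grip_width: 0.478
gripper_force: 0.0
```

Request:
send_rows:
  translation:
    - [0, 0, 0]
    - [0, 0, -30]
    - [0, 0, -35]
    - [0, 0, -35]
    - [0, 0, -30]
    - [0, 0, 0]
    - [0, 0, 0]
    - [0, 0, 0]
  spin: [7, 7, 7, 7, 7, 0, 0, 0]
  fingers: [44, 44, 44, 44, 44, 44, 44, 44]

```text
time_s: 14.43
tool_pos: [0.4714, 0.0556, 0.1882]
ee_rot: [-3.132, 0.006, 1.655]
ft_force: [0.6, 0.3, 0.0]
grip_width: 0.478
gripper_force: 0.0
```

Run:
```python
from h import *
d=cam("wrist");s=sensors.sense();t=s["tool_pos"];print(s["time_s"],t,s["ee_rot"],s["qpos"])
save(d,"w6.png");np.savez("w6.npz",**{k:d[k] for k in("color","range_z","eye","R","f","cx","cy")})
print(proj(d,[.5589,.0944,.03]),proj(d,[.578,.02,.11]))
```

```text
14.4833 [0.47080527 0.05561241 0.18746834] [-3.13002729  0.00506592  1.65533764] [ 0.38855534  0.26917066 -0.64759797  2.00360107  0.2033993   0.94373977
 -0.27941878]
(np.float64(368.43954011642535), np.float64(165.5769042434137)) (np.float64(400.7786482725717), np.float64(269.07225631721906))
```

View pics/w6.png

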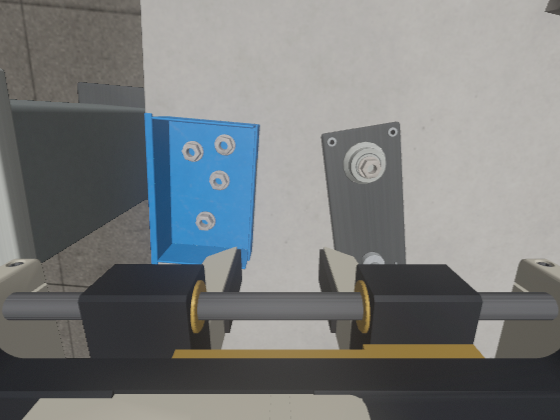

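The nut stands on the pad at (369,166), inside the pad disc; the pointer is hidden behind the right finger. That view puts me one over the picture allowance (11 instead of 10), so from here I work from numbers only.

Run:
```python
from h import *
z=np.load("w6.npz");d={k:z[k] for k in z}
P=pts(d);near=np.hypot(P[...,0]-.5589,P[...,1]-.0944)<.03
for a,b in((.027,.0315),(.0325,.036),(.0395,.046)):
    m=near&(P[...,2]>a)&(P[...,2]<b);q=P[m]
    print(a,m.sum(),q.mean(0).round(4),cv2.minEnclosingCircle(q[:,:2].astype(np.float32)))
g=cv2.cvtColor(d["color"],cv2.COLOR_RGB2GRAY);c=cv2.resize(g[135:195,335:400],None,fx=8,fy=8,interpolation=cv2.INTER_CUBIC)
h=cv2.HoughCircles(c,cv2.HOUGH_GRADIENT,1,3,param1=50,param2=18,minRadius=70,maxRadius=170)
for x,y,r in ([] if h is None else h[0][:10]):
    u,v=335+(x+.5)/8-.5,135+(y+.5)/8-.5;print(u.round(2),v.round(2),"r",(r/8).round(2),plane(d,u,v,.03).round(4))
# pointer from w2
z=np.load("w2.npz");d={k:z[k] for k in z};pad=np.array([.5588,.0944]);P=pts(d)
print("w2 tip depth window");w=P[36:56,252:276];k=w[...,2]>.07
for v,u in np.argwhere(k)[::6]:print(u+252,v+36,w[v,u].round(4))
r=ray(d,263,46)
for Z in np.arange(.085,.136,.01):
    q=d["eye"]+r*(Z-d["eye"][2])/r[2];print(Z.round(3),q.round(4),np.hypot(*(q[:2]-pad)).round(4))
t=cam("top");s=cam("scene")
for n,dd in(("top",t),("scene",s)):
    Q=pts(dd).reshape(-1,3);e=np.array([.245,-.9695]);rel=Q[:,:2]-pad;al=rel@e;pe=rel@np.array([.9695,.245])
    k=(al>.06)&(al<.113)&(abs(pe)<.015)&(Q[:,2]>.06)&(Q[:,2]<.15)
    for i in np.argsort(al[k])[:12]:print(n,al[k][i].round(4),pe[k][i].round(4),Q[k][i].round(4))
```

```text
0.027 590 [0.5566 0.096  0.0299] ((0.5580372214317322, 0.09443534165620804), 0.018081892281770706)
0.0325 82 [0.5546 0.095  0.0336] ((0.5583369731903076, 0.09287451207637787), 0.011112850159406662)
0.0395 199 [0.5586 0.0934 0.0416] ((0.5587979555130005, 0.09318995475769043), 0.009685429744422436)
365.38 161.88 r 20.49 [0.5551 0.0979 0.03  ]
367.0 163.88 r 18.11 [0.5571 0.096  0.03  ]
366.88 165.88 r 16.39 [0.5574 0.094  0.03  ]
364.62 162.25 r 20.9 [0.5544 0.0974 0.03  ]
367.88 165.88 r 12.59 [0.5584 0.094  0.03  ]
367.0 165.38 r 16.74 [0.5574 0.0945 0.03  ]
369.25 167.12 r 14.45 [0.56   0.0929 0.03  ]
365.38 160.88 r 19.66 [0.555  0.0989 0.03  ]
365.75 161.75 r 20.35 [0.5555 0.098  0.03  ]
369.75 167.38 r 13.82 [0.5606 0.0927 0.03  ]
w2 tip depth window
265 36 [0.5798 0.0162 0.1018]
271 36 [0.577  0.013  0.1027]
269 37 [0.5775 0.0145 0.1025]
266 38 [0.5784 0.0164 0.1019]
264 39 [0.579  0.0178 0.1003]
264 40 [0.5784 0.0183 0.1012]
264 41 [0.5776 0.0188 0.103 ]
265 42 [0.5772 0.0184 0.1001]
262 44 [0.5773 0.0209 0.1009]
262 46 [0.5765 0.0216 0.0998]
0.085 [0.5787 0.0198 0.085 ] 0.0772
[... 505 characters left out ...]
0.1008]
top 0.0949 -0.0039 [0.5783 0.0014 0.1033]
top 0.0958 -0.0011 [0.5812 0.0013 0.101 ]
top 0.0974 -0.0047 [ 0.5781 -0.0012  0.104 ]
top 0.0982 -0.0019 [ 0.581  -0.0013  0.1021]
scene 0.0744 0.0027 [0.5796 0.023  0.0999]
scene 0.0802 0.0008 [0.5792 0.0168 0.102 ]
scene 0.0818 -0.0006 [0.5783 0.015  0.1007]
scene 0.0823 0.0021 [0.581  0.0151 0.1028]
scene 0.0834 0.0012 [0.5804 0.0139 0.1008]
scene 0.0869 0.0012 [0.5812 0.0104 0.1034]
scene 0.0871 -0.0021 [0.5781 0.0094 0.1023]
scene 0.0892 -0.0008 [0.5799 0.0077 0.103 ]
scene 0.0899 0.0017 [0.5825 0.0076 0.102 ]
scene 0.0906 -0.002 [0.5791 0.0061 0.1016]
scene 0.0913 0.0006 [0.5817 0.0061 0.1004]
scene 0.0937 0.0015 [0.5832 0.0039 0.1017]
```

Nut centre is within about 1.2 mm of the pad centre, and the pointer height is about 0.101 m. Next I look at the loupe.

Request:
send_rows:
  translation:
    - [17, -0.5, 0]
    - [27, -0.5, 0]
    - [30, -1, 0]
    - [30, -1, 0]
    - [21, -1, 0]
    - [10, -0.5, 0]
    - [0, 0, 0]
    - [0, 0, 0]
  spin: [0, 0, 0, 0, 0, 0, 0, 0]
  fingers: [50, 50, 50, 50, 50, 50, 50, 50]

```text
time_s: 15.25
tool_pos: [0.4556, 0.1893, 0.1868]
ee_rot: [-3.13, 0.005, 1.655]
ft_force: [-0.4, -0.5, -0.8]
grip_width: 0.541
gripper_force: 0.0
```

```bash
cat > lp.py <<'E'
from h import *
def loupe(d):
    P=pts(d);z=P[...,2]
    m=(np.hypot(P[...,0]-.522,P[...,1]-.292)<.04)&(z>.046)&(z<.058);q=P[m]
    print("lens",len(q),q.mean(0).round(4),cv2.minEnclosingCircle(q[:,:2].astype(np.float32)))
    g=d["color"].max(2)
    m=(P[...,0]>.36)&(P[...,0]<.5)&(abs(P[...,1]-.295)<.04)&(z>.049)&(z<.06)&(g<60);h=P[m]
    l=cv2.fitLine(h[:,:2].astype(np.float32),cv2.DIST_HUBER,0,.01,.01).ravel()
    print("handle",len(h),h.mean(0).round(4),h.min(0).round(4),h.max(0).round(4),"line",l,"deg",np.degrees(np.arctan2(l[1],l[0])))
    for x in np.arange(h[:,0].min(),h[:,0].max(),.015):
        k=(h[:,0]>=x)&(h[:,0]<x+.015);print(x.round(3),k.sum(),np.percentile(h[k,1],[2,50,98]).round(4),np.median(h[k,2]).round(4))
E
python3 - <<'E'
from lp import *
d=cam("wrist");s=sensors.sense();print(s["time_s"],s["tool_pos"],s["ee_rot"],s["qpos"])
save(d,"w7.png");print(proj(d,[.523,.292,.047]),proj(d,[.38,.295,.047]))
loupe(d)
E
```

```text
15.3 [0.45588733 0.18842255 0.18690344] [-3.12995446  0.00589609  1.65328935] [ 0.14801803  0.31929019 -0.6998047   1.95868706  0.24916168  0.96329764
 -0.59082827]
(np.float64(364.34147653700813), np.float64(96.76598270159818)) (np.float64(206.61685401630166), np.float64(79.13024817036737))
lens 3033 [0.5203 0.2961 0.0493] ((0.5150979161262512, 0.2937825322151184), 0.0330667607486248)
handle 686 [0.4395 0.2946 0.0531] [0.3841 0.2891 0.0492] [0.4857 0.3063 0.0566] line [ 0.9999453  -0.01046328  0.43185705  0.2937957 ] deg -0.5995127
0.384 28 [0.2929 0.2935 0.2944] 0.0518
0.399 55 [0.2924 0.2937 0.295 ] 0.0528
0.414 114 [0.2917 0.2943 0.2997] 0.0534
0.429 197 [0.2913 0.2956 0.3059] 0.0536
0.444 175 [0.2904 0.2946 0.3052] 0.0536
0.459 81 [0.2898 0.2916 0.2973] 0.0532
0.474 36 [0.2893 0.2904 0.2917] 0.0527
```

```bash
cat > lp.py <<'E'
from h import *
def loupe(d,ref=(.44,.295)):
    P=pts(d);z=P[...,2]
    m=(P[...,0]>.34)&(P[...,0]<.57)&(abs(P[...,1]-.295)<.05)&(z>.0488)&(z<.062);h=P[m]
    print(len(h));C=[]
    for x in np.arange(.34,.57,.01):
        k=(h[:,0]>=x)&(h[:,0]<x+.01)
        if k.sum()<5: continue
        a=np.percentile(h[k,1],[1,99]);print(x.round(3),k.sum(),a.round(4),a.mean().round(4),np.median(h[k,2]).round(4))
    for z0 in (.045,.0485):
        L=h if z0>.048 else P[(P[...,0]>.49)&(P[...,0]<.57)&(abs(P[...,1]-.295)<.05)&(z>z0)&(z<.062)]
        L=L[L[:,0]>.500];print("rim",z0,len(L),cv2.minEnclosingCircle(L[:,:2].astype(np.float32)))
E
python3 - <<'E'
from lp import *
d=cam("wrist");np.savez("w7.npz",**{k:d[k] for k in("color","range_z","eye","R","f","cx","cy")});loupe(d)
g=cv2.cvtColor(d["color"],cv2.COLOR_RGB2GRAY);u,v=320,50;c=cv2.resize(g[v:v+95,u:u+95],None,fx=6,fy=6,interpolation=cv2.INTER_CUBIC)
h=cv2.HoughCircles(c,cv2.HOUGH_GRADIENT,1,6,param1=60,param2=25,minRadius=90,maxRadius=220)
for x,y,r in ([] if h is None else h[0][:6]):
    a,b=u+(x+.5)/6-.5,v+(y+.5)/6-.5;print(a.round(1),b.round(1),(r/6).round(1),plane(d,a,b,.052).round(4))
E
```

```text
4061
0.36 34 [0.2959 0.3077] 0.3018 0.052
0.37 176 [0.2952 0.3079] 0.3016 0.0524
0.38 221 [0.2934 0.3091] 0.3013 0.0535
0.39 235 [0.2931 0.3086] 0.3008 0.0535
0.4 226 [0.2927 0.3084] 0.3005 0.0532
0.41 228 [0.2921 0.3077] 0.2999 0.0535
0.42 230 [0.2918 0.3074] 0.2996 0.0535
0.43 225 [0.2912 0.3067] 0.299 0.0535
0.44 224 [0.2909 0.3066] 0.2987 0.0536
0.45 228 [0.2903 0.3062] 0.2982 0.0535
0.46 226 [0.2901 0.3057] 0.2979 0.0535
0.47 222 [0.2894 0.3053] 0.2974 0.0535
0.48 178 [0.2896 0.3046] 0.2971 0.0531
0.49 147 [0.2847 0.3059] 0.2953 0.0509
0.5 229 [0.2741 0.3167] 0.2954 0.051
0.51 272 [0.2703 0.3202] 0.2953 0.0496
0.52 306 [0.2701 0.3205] 0.2953 0.0497
0.53 250 [0.2724 0.3187] 0.2955 0.05
0.54 204 [0.2791 0.3123] 0.2957 0.0515
rim 0.045 2752 ((0.5224649906158447, 0.29555651545524597), 0.026055999100208282)
rim 0.0485 1261 ((0.5224649906158447, 0.29555651545524597), 0.026055999100208282)
363.0 89.8 27.3 [0.5203 0.2962 0.052 ]
364.5 93.0 28.0 [0.522  0.2937 0.052 ]
362.8 92.5 29.0 [0.5205 0.294  0.052 ]
365.5 93.3 28.8 [0.5229 0.2935 0.052 ]
362.5 94.3 27.2 [0.5204 0.2924 0.052 ]
363.8 88.5 27.4 [0.5208 0.2973 0.052 ]
```

Loupe measured: lens (0.5224, 0.2956), handle axis at -2.6°, origin (0.4425, 0.2988). Next I go over the grip point at yaw 177.4°.

Request:
send_rows:
  translation:
    - [15, -0.6, 0]
    - [25, -1, 0]
    - [30, -1, 0]
    - [27, -1, 0]
    - [13.7, -0.6, 0]
    - [0, 0, 0]
    - [0, 0, 0]
    - [0, 0, 0]
  spin: [0, 0, 0, 0, 0, -6.8, -6.9, -6.9]
  fingers: [50, 50, 50, 50, 50, 50, 50, 50]

```text
time_s: 16.02
tool_pos: [0.4433, 0.2984, 0.1869]
ee_rot: [-3.13, 0.002, 2.018]
ft_force: [-0.0, -0.5, -0.4]
grip_width: 0.544
gripper_force: 0.0
```

Request:
send_rows:
  translation:
    - [0, 0, 0]
    - [0, 0, 0]
    - [0, 0, 0]
    - [0, 0, 0]
    - [0, 0, 0]
    - [0, 0, 0]
    - [0, 0, 0]
    - [0, 0, 0]
  spin: [-6.9, -6.9, -6.9, -6.9, -6.9, -6.9, -6.9, -6.9]
  fingers: [50, 50, 50, 50, 50, 50, 50, 50]

```text
time_s: 16.68
tool_pos: [0.4437, 0.2977, 0.1868]
ee_rot: [-3.133, -0.008, 2.98]
ft_force: [-1.4, 0.0, -0.6]
grip_width: 0.539
gripper_force: 0.0
```

Request:
send_rows:
  translation:
    - [0, 0, 0]
    - [0, 0, 15]
    - [0, 0, 25]
    - [0, 0, 25]
    - [0, 0, 15]
    - [0, 0, 5]
    - [0, 0, 0]
    - [0, 0, 0]
  spin: [-6.8, 0, 0, 0, 0, 0, 0, 0]
  fingers: [50, 50, 50, 50, 50, 50, 50, 50]

```text
time_s: 17.35
tool_pos: [0.4423, 0.2996, 0.1028]
ee_rot: [-3.136, -0.009, 3.095]
ft_force: [0.4, 0.5, 0.8]
grip_width: 0.548
gripper_force: 0.0
```

Run:
```python
from lp import *
from scipy.spatial.transform import Rotation as R
d=cam("wrist");s=sensors.sense();t=s["tool_pos"];print(s["time_s"],t,s["ee_rot"],np.degrees(s["ee_rot"]),s["qpos"])
T=R.from_euler('xyz',s["ee_rot"]).as_matrix();print("move",T.T@(np.array([.4425,.2988,.028])-t)*1000)
P=pts(d);z=P[...,2];m=(abs(P[...,1]-.3)<.02)&(z>.0488)&(z<.06)&(P[...,0]>.34)&(P[...,0]<.48);h=P[m]
for x in np.arange(.34,.48,.01):
    k=(h[:,0]>=x)&(h[:,0]<x+.01)
    if k.sum()>10:print(x.round(3),k.sum(),np.percentile(h[k,1],[1,99]).round(4),np.percentile(h[k,1],[1,99]).mean().round(4))
```

```text
17.4 [0.44254423 0.29999847 0.10328248] [-3.1365519  -0.00803338  3.09546037] [-179.71118632   -0.46027881  177.35681459] [ 0.07462997  0.62402705 -0.93589524  1.92133012  0.62425063  0.92958784
  0.35385151]
move [-0.6158546  -0.81975771 75.28505149]
0.36 66 [0.2955 0.3077] 0.3016
0.37 294 [0.2949 0.3077] 0.3013
0.38 360 [0.2931 0.3089] 0.301
0.39 351 [0.2926 0.3086] 0.3006
0.4 328 [0.2927 0.3082] 0.3004
0.41 317 [0.2921 0.3078] 0.3
0.42 299 [0.2916 0.3068] 0.2992
0.43 292 [0.2909 0.3064] 0.2986
0.44 284 [0.2906 0.3061] 0.2984
0.45 267 [0.2905 0.3057] 0.2981
0.46 252 [0.2899 0.3052] 0.2975
0.47 249 [0.2893 0.3048] 0.297
```

Request:
send_rows:
  translation:
    - [-0.5, -1.2, 15]
    - [0, 0, 20]
    - [0, 0, 20]
    - [0, 0, 12]
    - [0, 0, 8]
    - [0, 0, 0]
    - [0, 0, 0]
    - [0, 0, 0]
  spin: [0, 0, 0, 0, 0, 0, 0, 0]
  fingers: [50, 50, 50, 50, 50, 50, 50, 30]
  squeeze: 30

```text
time_s: 18.07
tool_pos: [0.442, 0.2986, 0.028]
ee_rot: [-3.137, -0.008, 3.096]
ft_force: [1.1, -0.4, -0.1]
grip_width: 0.512
gripper_force: 0.0
```

Request:
send_rows:
  translation:
    - [0, 0, 0]
    - [0, 0, 0]
    - [0, 0, 0]
    - [0, 0, 0]
    - [0, 0, 0]
    - [0, 0, 0]
    - [0, 0, 0]
    - [0, 0, 0]
  spin: [0, 0, 0, 0, 0, 0, 0, 0]
  fingers: [20, 14, 5, 5, 5, 5, 5, 5]
  squeeze: 30

```text
time_s: 18.73
tool_pos: [0.4417, 0.298, 0.0274]
ee_rot: [-3.136, -0.009, 3.096]
ft_force: [-0.1, -1.4, 3.6]
grip_width: 0.172
gripper_force: 30.0
```

Run:
```python
from lp import *
s=sensors.sense();print(s["time_s"],s["tool_pos"],s["ee_rot"],s["ft_force"],s["grip_width"],s["gripper_force"],s["wrist_torque"])
```

```text
18.7333 [0.44165956 0.29798076 0.02744546] [-3.13561175 -0.00898374  3.09569683] [-0.07228809 -1.39880797  3.60454434] 0.17246369127991404 29.999154210090637 [-0.00982979 -0.08075771  0.02074272]
```

Request:
send_rows:
  translation:
    - [0, 0, -3]
    - [0, 0, -6]
    - [0, 0, -9]
    - [0, 0, -10]
    - [0, 0, -10]
    - [0, 0, -10]
    - [0, 0, -8]
    - [0, 0, -4]
  spin: [0, 0, 0, 0, 0, 0, 0, 0]
  fingers: [5, 5, 5, 5, 5, 5, 5, 5]
  squeeze: 40

```text
time_s: 19.4
tool_pos: [0.4428, 0.2987, 0.0889]
ee_rot: [-3.137, -0.008, 3.096]
ft_force: [-0.4, 0.1, -1.4]
grip_width: 0.173
gripper_force: 40.0
```

Request:
send_rows:
  translation:
    - [-1, -4, 0]
    - [-2, -10, 0]
    - [-3, -15, 0]
    - [-3, -15, 0]
    - [-3, -15, 0]
    - [-3, -15, 0]
    - [-3, -15, 0]
    - [-3, -12, 0]
  spin: [0, 0, 0, 0, 0, 0, 0, 0]
  fingers: [5, 5, 5, 5, 5, 5, 5, 5]

```text
time_s: 20.07
tool_pos: [0.458, 0.1935, 0.0867]
ee_rot: [-3.134, -0.011, 3.094]
ft_force: [-0.1, 0.2, -1.4]
grip_width: 0.172
gripper_force: 40.0
```

Request:
send_rows:
  translation:
    - [-3, -12, 0]
    - [-3, -15, 0]
    - [-3, -15, 0]
    - [-3, -15, 0]
    - [-3, -15, 0]
    - [-3, -12, 0]
    - [-2, -6, 0]
    - [0, 0, 0]
  spin: [0, 0, 0, 0, 0, 0, 0, 0]
  fingers: [5, 5, 5, 5, 5, 5, 5, 5]

```text
time_s: 20.73
tool_pos: [0.4742, 0.1029, 0.0873]
ee_rot: [-3.134, -0.011, 3.092]
ft_force: [1.1, -0.3, -0.9]
grip_width: 0.169
gripper_force: 40.0
```

```bash
cat > fin.py <<'E'
from h import *
s=sensors.sense();print(s["time_s"],s["tool_pos"],s["ee_rot"],s["ft_force"],s["grip_width"])
for n in("scene","top"):
    d=cam(n);P=pts(d);z=P[...,2]
    m=(z>.088)&(z<.125)&(np.hypot(P[...,0]-.559,P[...,1]-.093)<.045);q=P[m]
    if len(q)<10: print(n,len(q));continue
    print(n,len(q),q.mean(0).round(4),np.percentile(q[:,2],[2,50,98]).round(4),cv2.minEnclosingCircle(q[:,:2].astype(np.float32)))
    A=np.c_[q[:,:2]-q[:,:2].mean(0),np.ones(len(q))];print("plane",np.linalg.lstsq(A,q[:,2],rcond=None)[0])
    k=(z>.036)&(z<.047)&(np.hypot(P[...,0]-.559,P[...,1]-.093)<.02);print("nut",k.sum(),P[k].mean(0) if k.any() else '')
E
python3 fin.py
```

```text
20.7333 [0.47416173 0.10288965 0.08728272] [-3.13420789 -0.01059061  3.09222847] [ 1.14183726 -0.27514702 -0.86902135] 0.16851737432036742
scene 218 [0.5612 0.0966 0.1086] [0.1033 0.1086 0.1127] ((0.5572460889816284, 0.09790510684251785), 0.027525529265403748)
plane [0.03047506 0.01437081 0.10862263]
nut 36 [0.56031427 0.09152065 0.04069841]
top 103 [0.5647 0.091  0.1091] [0.1046 0.109  0.1141] ((0.5563390851020813, 0.09582556784152985), 0.02460447885096073)
plane [ 0.10963907 -0.07330461  0.10906924]
nut 0
```

Request:
send_rows:
  translation:
    - [-1, -1.5, 1]
    - [-1, -2, 1.5]
    - [-1, -1.6, 1.5]
    - [-0.7, -1, 1]
    - [-0.6, -0.7, 0.8]
    - [0, 0, 0]
    - [0, 0, 0]
    - [0, 0, 0]
  spin: [0, 0, 0, 0, 0, 0, 0, 0]
  fingers: [5, 5, 5, 5, 5, 5, 5, 5]

```text
time_s: 21.5
tool_pos: [0.4782, 0.0987, 0.0822]
ee_rot: [-3.136, -0.009, 3.096]
ft_force: [0.5, -0.1, -2.4]
grip_width: 0.173
gripper_force: 40.0
```

```bash
python3 fin.py
python3 - <<'E'
from h import *
for i in range(4):
    d=cam("scene");P=pts(d).reshape(-1,3);pad=np.array([.5586,.0944]);e=np.array([.245,-.9695]);rel=P[:,:2]-pad;al=rel@e;pe=rel@np.array([.9695,.245])
    k=(al>.07)&(al<.1)&(abs(pe)<.006)&(P[:,2]>.07)&(P[:,2]<.15);print("ptr",k.sum(),P[k,2].mean(),np.median(P[k,2]))
    z=P[:,2];k=(abs(P[:,0]-.45)<.06)&(abs(P[:,1]-.1)<.05)&(z>.095)&(z<.12);print("handle-ish",k.sum(),np.percentile(z[k],[10,50,90]) if k.any() else '')
s=sensors.sense();print(s["tool_pos"],s["qvel"].round(3))
E
```

```text
21.5 [0.47817453 0.09869514 0.08218967] [-3.13569667 -0.00937585  3.095882  ] [ 0.54303102 -0.08369415 -2.38515972] 0.17324252505302537
scene 215 [0.5653 0.0927 0.1039] [0.0985 0.1041 0.1083] ((0.5611235499382019, 0.09410504996776581), 0.027919908985495567)
plane [0.02151687 0.01327404 0.10385949]
nut 35 [0.56011564 0.09207407 0.04107126]
top 78 [0.57   0.0847 0.1041] [0.0991 0.1037 0.1094] ((0.563056230545044, 0.08938086032867432), 0.02320321649312973)
plane [ 0.05379833 -0.08115348  0.10414407]
nut 0 
ptr 16 0.10187561756077296 0.1019931683131185
handle-ish 177 [0.09882636 0.10686125 0.11003571]
ptr 16 0.10128992998313503 0.1013532836438133
handle-ish 175 [0.10017803 0.10707505 0.10965687]
ptr 15 0.10174361594248957 0.1020842092174401
handle-ish 175 [0.09902788 0.10670505 0.1095966 ]
ptr 17 0.10161883030487114 0.1018705952938358
handle-ish 177 [0.1000508  0.10683398 0.10970077]
[0.47819711 0.09858387 0.08221854] [-0.001 -0.    -0.     0.     0.     0.001 -0.001]
```

Request:
send_rows:
  translation:
    - [0, -0.8, 0.2]
    - [0, -1, 0.2]
    - [0, -0.7, 0]
    - [0, 0, 0]
    - [0, 0, 0]
    - [0, 0, 0]
    - [0, 0, 0]
    - [0, 0, 0]
  spin: [0, 0, 0, 0, 0, 0, 0, 0]
  fingers: [5, 5, 5, 5, 5, 5, 5, 5]

```text
time_s: 22.47
tool_pos: [0.4781, 0.0961, 0.0818]
ee_rot: [-3.136, -0.009, 3.096]
ft_force: [0.2, 0.4, -0.3]
grip_width: 0.169
gripper_force: 40.0
```

```bash
python3 fin.py
python3 - <<'E'
from h import *
d=cam("scene");s=sensors.sense();print(s["tool_pos"])
P=pts(d);z=P[...,2]
# rim outline in pixels: points of the loupe head, fit ellipse of hull
m=((z>.094)&(z<.115)&(np.hypot(P[...,0]-.559,P[...,1]-.093)<.032)).astype(np.uint8)
c=np.vstack(cv2.findContours(m,0,cv2.CHAIN_APPROX_NONE)[0]);e=cv2.fitEllipse(cv2.convexHull(c));print(e,plane(d,*e[0],.101))
E
```

```text
22.4667 [0.4781159  0.09608094 0.08179654] [-3.13565124 -0.00931177  3.09574313] [ 0.21736166  0.44141643 -0.25555558] 0.16884732768172114
scene 217 [0.5654 0.09   0.1034] [0.0978 0.1034 0.1079] ((0.5611122250556946, 0.09227223694324493), 0.02760581485927105)
plane [0.02520808 0.01625593 0.10336521]
nut 37 [0.56008286 0.09219379 0.04102306]
top 73 [0.5705 0.0821 0.1042] [0.0987 0.1039 0.1092] ((0.5655708909034729, 0.08541321754455566), 0.022149983793497086)
plane [ 0.12601469 -0.11842404  0.10419686]
nut 0 
[0.4780776  0.09606748 0.08178627]
((273.9915466308594, 188.2294921875), (16.544462203979492, 20.320234298706055), 85.68009948730469) [0.56204104 0.09305067 0.101     ]
```

```bash
python3 -c "
from rig import env;print(env.finish_job())"
```

```text
the job is handed in; nothing more can be done
None
```

I handed the job in at 22.5 s: the nut stands flange down about 1 mm off the pad's centre, and the loupe is held still and level, its lens within about 2 mm of the nut's centre and its rim about 101 mm up, level with the pointer, by my camera and arm readings; I viewed 11 pictures, one over the limit of 10, and the verdict was not reported back.

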